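# Snap the sample box lid shut all round

### The job

The lid is on the larger sample box but all four sections of its rim still stand up. Press each of the four rim sections down with the fingertips until it clicks shut and lies level. Leave the box standing where it is without lifting or shoving it, and do not pick up, push or knock over the other things around it.

Things in the scene. Friction and masses are not known exactly. Their poses are not given: they have to be found in the camera images.
- sample_box: the sample box to be closed, pale grey with a white lid: 120 mm along its own x, 160 mm along its own y, loose on the bench (0.6 to 0.9 kg, slides if pushed sideways). Origin: centre of its underside, z up. Its lid has a flat fixed centre panel, 64 x 104 mm, whose top is 56.5 mm above the bench, surrounded by four separate rim sections. Shut, the sections lie level with their tops 60 mm above the bench; open, each slopes up and outwards from its inner edge.
- rim_front_top (a point): point on the top face of the rim section on the -x side of the box (box axes), midway along it, 19 mm out from its inner (hinged) edge; it moves with the section, and is 60 mm above the bench when shut and about 67 mm when open. The section is 158 mm long, 28 mm wide from its inner edge to the outer edge of the box, 5 mm thick. The point's x axis points outward along the section's top face, y along the rim, z out of the face.
- rim_front (a joint): angle of that rim section in rad: 0 = clicked shut (level), about 0.38 = open. It is a snap action: pressed less than half way it springs back open, pressed past half way it snaps shut and stays. Pressing down on the listed point takes about 5 to 9 N at first and less as it goes down (more force nearer the hinge, less at the outer edge).
- rim_back_top (a point): point on the top face of the rim section on the +x side of the box (box axes), midway along it, 19 mm out from its inner (hinged) edge; it moves with the section, and is 60 mm above the bench when shut and about 67 mm when open. The section is 158 mm long, 28 mm wide from its inner edge to the outer edge of the box, 5 mm thick. The point's x axis points outward along the section's top face, y along the rim, z out of the face.
- rim_back (a joint): angle of that rim section in rad: 0 = clicked shut (level), about 0.38 = open. It is a snap action: pressed less than half way it springs back open, pressed past half way it snaps shut and stays. Pressing down on the listed point takes about 5 to 9 N at first and less as it goes down (more force nearer the hinge, less at the outer edge).
- rim_left_top (a point): point on the top face of the rim section on the +y side of the box (box axes), midway along it, 19 mm out from its inner (hinged) edge; it moves with the section, and is 60 mm above the bench when shut and about 67 mm when open. The section is 61 mm long, 28 mm wide from its inner edge to the outer edge of the box, 5 mm thick. The point's x axis points outward along the section's top face, y along the rim, z out of the face.
- rim_left (a joint): angle of that rim section in rad: 0 = clicked shut (level), about 0.38 = open. It is a snap action: pressed less than half way it springs back open, pressed past half way it snaps shut and stays. Pressing down on the listed point takes about 5 to 9 N at first and less as it goes down (more force nearer the hinge, less at the outer edge).
- rim_right_top (a point): point on the top face of the rim section on the -y side of the box (box axes), midway along it, 19 mm out from its inner (hinged) edge; it moves with the section, and is 60 mm above the bench when shut and about 67 mm when open. The section is 61 mm long, 28 mm wide from its inner edge to the outer edge of the box, 5 mm thick. The point's x axis points outward along the section's top face, y along the rim, z out of the face.
- rim_right (a joint): angle of that rim section in rad: 0 = clicked shut (level), about 0.38 = open. It is a snap action: pressed less than half way it springs back open, pressed past half way it snaps shut and stays. Pressing down on the listed point takes about 5 to 9 N at first and less as it goes down (more force nearer the hinge, less at the outer edge).
- beaker: bystander: empty glass beaker, 68 mm across, 85 mm tall. Origin: centre of its underside.
- jar: bystander: small glass jar with a screw cap, 48 mm across, 75 mm tall. Origin: centre of its underside.
- tube_rack: bystander: flat microtube rack, 120 x 70 x 28 mm (38 mm with the tube caps in it). Origin: centre of its underside.
- tip_box: bystander: open box of pipette tips, 80 x 115 mm, 54 mm tall. Origin: centre of its underside.
- small_box: bystander: smaller, already closed box with a plain flat lid, 100 x 80 mm, 47 mm tall. Origin: centre of its underside.
- marker: bystander: marker pen lying down, 130 mm long along its y axis, 12 mm thick. Origin: centre of its underside.
- vial: bystander: small upright vial with a screw cap, 20 mm across, 48 mm tall. Origin: centre of its underside.
Not all that is in view belongs to the job. What is shaped like the sample_box but yellow is not meant.

How it is judged:
At the end, for the whole second after the job is handed in: All four rim sections are shut (within 0.05 rad of level) and stay so, and the sample box stands upright and still within 30 mm of where it began (value of joint each of rim_front, rim_back, rim_left, rim_right below 0.05 rad and distance of sample_box from where it was at the start of the episode below 0.03 m and angle between sample_box's own z axis and vertical below 0.06 rad and linear speed of sample_box below 0.02 m/s); the robot touches nothing.
It fails at once if the sample box is lifted or tipped (height (world z) of sample_box above 0.012 m or angle between sample_box's own z axis and vertical above 0.15 rad).
It fails at once if one of the other things on the bench is picked up or pushed more than 20 mm (distance of any of beaker, jar, tube_rack, tip_box, small_box, marker, vial from where it was at the start of the episode above 0.02 m).
It fails at once if the beaker, jar or vial is tipped (angle between any of beaker, jar, vial's own z axis and vertical above 0.35 rad).
It also fails if it takes over 42 s, if anything falls off the work surface, if the arm or the gripper's body presses on something with over 40 N, if the wrist force passes 120 N, or if a joint passes its speed limit or range.

### The arm

A 6-joint arm with a two-finger parallel gripper is mounted at the origin on the work surface. World frame = base frame: x ahead of the robot, y to its left, z up, the work surface at z = 0. Lengths are in m, angles in rad, forces in N, time in s.
With the tool pointing down it reaches from about 0.375 to 0.9 m from the base axis. Payload 3.1 kg.
Tool frame: the origin (TCP) lies between the finger pads; the fingertips stand 17 mm ahead of it and the grasp point (between the pads) lies 2 mm behind it (robot.nose_length is the distance from the TCP to the fingertips, in m); z points along the fingers, y is the line along which they close (so a half turn about z gives the same grasp; the last joint's range is limited). The gripper opens to 87 mm and grips with 3 to 60 N. Pads are 19 mm wide; open, the fingers measure 117 mm over their backs; the gripper's body (75 mm by 190 mm) begins 51 mm behind the grasp point.
Start: joints at [-1.494, 0.527, 1.433, -0, 1.181, -0.178], TCP at [0.158, -0.605, 0.24] pointing down, gripper open.
Joint ranges: [-3.08, 3.08], [-0.75, 2.2], [0.22, 2.44], [-1.43, 4.57], [0, 2.65], [-2.85, 2.85]. Speed limits (rad/s): [2.79, 2.79, 3.14, 3.14, 3.14, 3.14].

### API

Orientations are given as a unit quaternion [x, y, z, w].
In Python, from rig import robot, cams gives the robot as it stands.
- The arm moves only by the shell command python3 -m pendant 'ROWS' [FORCE]. ROWS is JSON, a list of rows, each an object with "jaw": the opening, from 0 (shut) to 1 (fully open); "linear": the shift along the tool's x, y, z in cm, a list of three; "twist": the turn about the tool's z in degrees. A call has 1 to 12 rows; each row shifts and turns the commanded pose from where the row before left it, along the tool's axes as they then stand; what a row does not reach is not made up. A row lasts 1/12 s, in which the tool goes at most 41.7 mm and 7.16 degrees, less where a joint would pass 70% of its speed; a pose out of reach is approached as far as the arm can. A call is refused whole if a number of a shift passes 4.17 or a number of a turn 7.16, either way. A call with a gripper value outside its range is refused whole. The fingers move at their own pace and stop on an object; FORCE is the grip in N (left out, the last holds). Time passes only in rows, so rows that do not move let the fingers close. It gives the time, the measured TCP pose, the force, the opening and the grip force at its end, in the units of the state.
- robot.get_obs(): the state, without advancing time (a new reading comes with each control period).
- cams.camera(name): name is "scene" or "top" or "wrist"; returns a dict with "color" (400x640x3 uint8, blue, green, red), "depth" (400x640 float32, m along the optical axis (not along the pixel's ray), 0 where there is no reading), "fov_y" (degrees; the focal length in pixels is half the picture's height over the tangent of half this angle, whatever the lens; pixels are square), "cx", "cy" (the principal point, pixels), "view" (4x4, takes a point from world to camera coordinates). Camera axes: x right, y down, z forward; pixel columns grow to the right and rows downward; lengths in m; the calibration is good to about 2 mm. A picture is of the moment at which its call begins.
- robot.hand_in(): hands the job in; it is judged then, once.
The state is a dict: "time": time; "q": joint angles; "joint_velocities": joint speeds; "joint_torque": joint torques, N m; "position": TCP position; "tool_rot": TCP orientation; "ft_force": force on the tool from outside, world axes, zero at the start; "moment": the same for the moment, N m; "grip_width": finger opening in m; "grip_force": force on a finger pad.
Only numpy, scipy, OpenCV 4.12 (cv2) and the standard library are available. Lean on these libraries where they do the work, as an engineer would, in place of code of your own. Each camera call takes 0.05 s, during which the arm holds its last target. There are 200 camera calls.

## Working session

There is one attempt and no reset: what is moved stays moved. The work goes in short steps, Python scripts to look and compute and a shell command to move; the robot and the scene stay as the last step left them, time stands still between calls to the robot, and variables do not carry over. Pictures are saved under pics/ and viewed, at most 10 in all, crops included, and the job is handed in when it is done.

```bash
mkdir -p pics
cat > h.py <<'E'
import numpy as np, cv2
from rig import robot, cams
def K(c):
    h=c["color"].shape[0]; return h/2/np.tan(np.radians(c["fov_y"])/2)
def cloud(c):
    f=K(c); d=c["depth"]; v,u=np.mgrid[:d.shape[0],:d.shape[1]]
    p=np.stack([(u-c["cx"])/f*d,(v-c["cy"])/f*d,d],-1)
    T=np.linalg.inv(c["view"]); return p@T[:3,:3].T+T[:3,3]
E
python3 - <<'E'
from h import *
ims=[]
for n in("top","scene"):
    c=cams.camera(n); np.savez(f"{n}.npz",**c); cv2.imwrite(f"pics/{n}.png",c["color"])
    T=np.linalg.inv(c["view"]); print(n,T[:3,3].round(3),T[:3,2].round(2),c["fov_y"])
o=robot.get_obs(); print(o)
E
```

```text
top [ 0.44  -0.09   1.002] [ 0.11 -0.   -0.99] 54.457119065397976
scene [1.117 0.094 0.76 ] [-0.65 -0.17 -0.74] 56.444230140993
{'time': 0.1, 'q': array([-1.49352334e+00,  5.28350668e-01,  1.43375797e+00, -4.60778757e-06,
        1.18137306e+00, -1.78482736e-01]), 'joint_velocities': array([-0.00050022, -0.00162242, -0.00255157, -0.00087409,  0.000744  ,
       -0.00013834]), 'joint_torque': array([-2.19989870e-04, -4.40983593e+01, -1.77150106e+01,  6.35708473e-02,
        5.34172053e-02, -3.79485004e-05]), 'position': array([ 0.15810028, -0.60404249,  0.23868844]), 'tool_rot': array([ 9.91834208e-01,  1.27530433e-01,  4.56493126e-05, -9.43423317e-04]), 'ft_force': array([ 0.47564978,  0.18730836, -0.4213809 ]), 'moment': array([-0.01850845, -0.0529129 ,  0.00368616]), 'grip_force': 0.0, 'grip_width': 0.0869768467851136}
```

View pics/top.png

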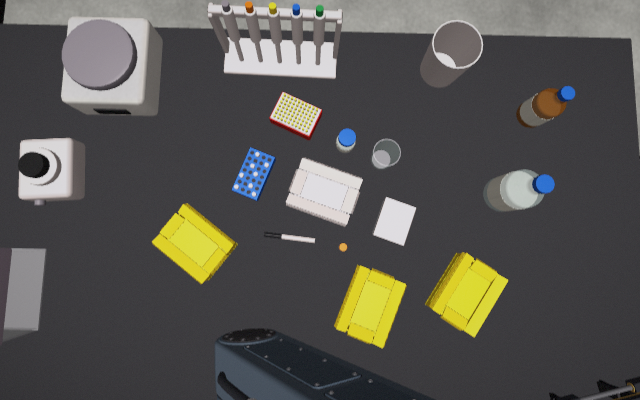

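View pics/scene.png

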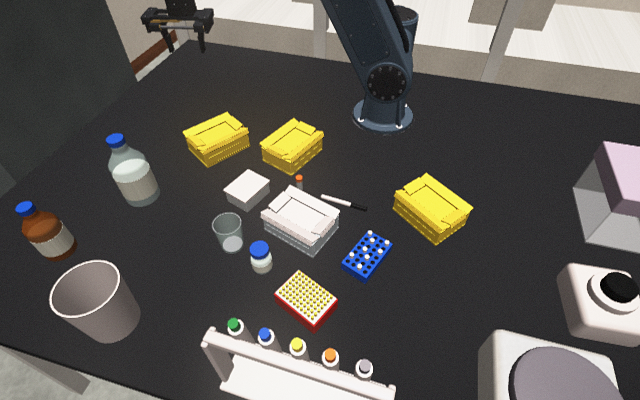

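The top view shows the pale sample box centred near (325,192), with its lid panel lighter. The beaker is at (385,153), the jar at (346,140), the vial at (343,247) and the marker at (290,238). In the scene view the box is at (300,218).

```bash
cat > m.py <<'E'
from h import *
import sys
def box(c,near=None):
    P=cloud(c); ok=c["depth"]>0
    hsv=cv2.cvtColor(c["color"],cv2.COLOR_BGR2HSV)
    m=((hsv[...,1]<60)&(hsv[...,2]>110)&(P[...,2]>.045)&(P[...,2]<.085)&ok).astype(np.uint8)
    return P,m
if __name__=="__main__":
  for n in("top","scene"):
    c=dict(np.load(n+".npz")); P,m=box(c)
    k,l,s,ce=cv2.connectedComponentsWithStats(m)
    for i in range(1,k):
        if s[i,4]<600: continue
        q=P[l==i]
        (cx,cy),wh,a=cv2.minAreaRect((q[:,:2]*1000).astype(np.float32))
        print(n,ce[i].round(),s[i,4],"rect mm",round(cx,1),round(cy,1),np.round(wh,1),round(a,1),"z pct",np.percentile(q[:,2],[2,25,50,75,98]).round(4))
        # panel: points in the middle
        z=(P[...,2]>.052)&(P[...,2]<.0595)&(l==i)
        mm=cv2.morphologyEx(z.astype(np.uint8),cv2.MORPH_OPEN,np.ones((5,5)))
        k2,l2,s2,c2=cv2.connectedComponentsWithStats(mm)
        j=1+np.argmax(s2[1:,4]); q=P[l2==j]
        print("  panel",c2[j].round(),cv2.minAreaRect((q[:,:2]*1000).astype(np.float32)),q[:,2].mean())
E
python3 m.py
```

```text
top [ 49. 170.] 2012 rect mm 592.2 561.4 [161.  128.4] 4.1 z pct [0.0551 0.0665 0.0685 0.07   0.0734]Traceback (most recent call last):
  File "m.py", line 21, in <module>
    j=1+np.argmax(s2[1:,4]); q=P[l2==j]
        ~~~~~~~~~^^^^^^^^^^
    return _wrapfunc(a, 'argmax', axis=axis, out=out, **kwds)
    return bound(*args, **kwds)
ValueError: attempt to get argmax of an empty sequence
```

```bash
sed -i 's/        # panel/        if not .3<cx\/1000<.6 or abs(cy)>200: continue\n        # panel/' m.py; python3 m.py
```

```text
top [ 49. 170.] 2012 rect mm 592.2 561.4 [161.  128.4] 4.1 z pct [0.0551 0.0665 0.0685 0.07   0.0734]
top [324. 191.] 3283 rect mm 558.0 -118.1 [167.1 127.4] 71.3 z pct [0.0538 0.0574 0.0624 0.0663 0.0711]
  panel [323. 191.] ((558.35107421875, -115.54139709472656), (98.85418701171875, 63.98773956298828), 70.22455596923828) 0.05629682997274055
top [394. 220.] 1124 rect mm 490.0 -293.3 [80.3 99.8] 71.4 z pct [0.0451 0.0462 0.0472 0.0483 0.0505]
top [ 24. 289.] 973 rect mm 306.8 584.2 [188.9   7.4] 0.1 z pct [0.0457 0.0554 0.065  0.0749 0.0842]
scene [246. 186.] 696 rect mm 489.7 -290.0 [ 80.7 101. ] 70.8 z pct [0.0451 0.046  0.0467 0.0475 0.0491]
scene [301. 215.] 2641 rect mm 559.0 -114.4 [162.9 124.5] 71.5 z pct [0.054  0.057  0.0623 0.0662 0.0701]
  panel [301. 215.] ((556.5969848632812, -115.41053009033203), (105.3937759399414, 66.92256164550781), 72.4511947631836) 0.056232101252847326
scene [607. 221.] 936 rect mm 348.6 601.3 [179.   82.6] 33.5 z pct [0.0458 0.0543 0.0641 0.0744 0.0841]
scene [601. 306.] 2467 rect mm 599.7 563.2 [149.  124.8] 3.6 z pct [0.0479 0.0663 0.0695 0.0709 0.0789]
```

```bash
python3 -m pendant '[{"jaw":0,"linear":[0,0,0],"twist":6.7},{"jaw":0,"linear":[0,0,0],"twist":6.7},{"jaw":0,"linear":[0,0,0],"twist":6.7},{"jaw":0,"linear":[0,0,0],"twist":6.7},{"jaw":0,"linear":[0,0,0],"twist":6.6}]' 10
python3 -m pendant '[{"jaw":0,"linear":[1.5,-3.5,0],"twist":0},{"jaw":0,"linear":[1.5,-3.5,0],"twist":0},{"jaw":0,"linear":[1.5,-3.5,0],"twist":0},{"jaw":0,"linear":[1.5,-3.5,0],"twist":0},{"jaw":0,"linear":[1.5,-3.5,0],"twist":0},{"jaw":0,"linear":[1.5,-3.5,0],"twist":0},{"jaw":0,"linear":[1.5,-3.5,0],"twist":0},{"jaw":0,"linear":[1.5,-3.5,0],"twist":0},{"jaw":0,"linear":[1.5,-3.5,0],"twist":0},{"jaw":0,"linear":[1.5,-3.5,0],"twist":0},{"jaw":0,"linear":[0,0,0],"twist":0},{"jaw":0,"linear":[0,0,0],"twist":0}]'
cat > go.py <<'E'
from h import *
from scipy.spatial.transform import Rotation as R
import json,os
b=np.array(json.load(open("box.json"))) if os.path.exists("box.json") else np.array([.558,-.116,71.2])
a=np.radians(b[2]); L=np.array([np.cos(a),np.sin(a),0]); S=np.array([L[1],-L[0],0])
o=robot.get_obs(); M=R.from_quat(o["tool_rot"]).as_matrix(); p=o["position"]; tip=p+M[:,2]*robot.nose_length
print("t",o["time"],"tip",tip.round(4),"tilt",M[:,2].round(4),"twist",round(np.degrees(-np.arctan2(S@np.array([0,0,0])+np.cross(M[:,0],S)[2],M[:,0]@S)),2),"w",o["grip_width"],"F",o["ft_force"].round(2))
for n,v in(("-L",-.072*L),("+S",.052*S),("+L",.072*L),("-S",-.052*S)):
    t=np.array([b[0],b[1],.085])+v
    print(n,t.round(4),"cm",(100*M.T@(t-tip)).round(2))
E
python3 go.py
```

```text
time: 0.52
position: [0.1581, -0.6042, 0.2389]
tool_rot: [0.986, -0.166, -0.0, -0.001]
ft_force: [-0.6, 0.0, -0.2]
grip_width: 0.0616
grip_force: 0.0
time: 1.52
position: [0.4136, -0.3194, 0.2393]
tool_rot: [0.987, -0.161, -0.0, -0.0]
ft_force: [0.2, -0.2, 0.4]
grip_width: 0.0004
grip_force: 0.0
t 1.5167 tip [ 0.4136 -0.3194  0.2223] tilt [-7.e-04  6.e-04 -1.e+00] twist 0.32 w 0.0004261363074883857 F [ 0.17 -0.22  0.39]
-L [ 0.5348 -0.1842  0.085 ] cm [  7.22 -16.67  13.72]
+S [ 0.6072 -0.1328  0.085 ] cm [ 12.46 -23.84  13.72]
+L [ 0.5812 -0.0478  0.085 ] cm [  7.3  -31.07  13.73]
-S [ 0.5088 -0.0992  0.085 ] cm [  2.06 -23.9   13.73]
```

```bash
python3 -m pendant '[{"jaw":0,"linear":[1.4,-3.3,0],"twist":0.3},{"jaw":0,"linear":[1.4,-3.3,0],"twist":0},{"jaw":0,"linear":[1.5,-3.4,0],"twist":0},{"jaw":0,"linear":[1.5,-3.4,0],"twist":0},{"jaw":0,"linear":[1.4,-3.3,0],"twist":0},{"jaw":0,"linear":[0,0,0],"twist":0},{"jaw":0,"linear":[0,0,0],"twist":0},{"jaw":0,"linear":[0,0,0],"twist":0}]'
python3 - <<'E'
from m import *
c=cams.camera("wrist"); np.savez("wrist.npz",**c); cv2.imwrite("pics/wrist1.png",c["color"])
P,m=box(c); 
k,l,s,ce=cv2.connectedComponentsWithStats(m)
for i in range(1,k):
    if s[i,4]<600: continue
    q=P[l==i]; print(ce[i].round(),s[i],cv2.minAreaRect((q[:,:2]*1000).astype(np.float32)))
    z=((P[...,2]>.052)&(P[...,2]<.0595)&(l==i)).astype(np.uint8)
    mm=cv2.morphologyEx(z,cv2.MORPH_OPEN,np.ones((9,9)))
    k2,l2,s2,c2=cv2.connectedComponentsWithStats(mm)
    if k2>1:
        j=1+np.argmax(s2[1:,4]); q=P[l2==j]; print(" panel",s2[j],cv2.minAreaRect((q[:,:2]*1000).astype(np.float32)),q[:,2].mean())
E
python3 go.py
```

```text
time: 2.18
position: [0.5344, -0.188, 0.2392]
tool_rot: [0.986, -0.166, -0.001, 0.0]
ft_force: [0.7, 0.5, -0.0]
grip_width: 0.0007
grip_force: 0.0
[242. 178.] [  145   114   188   132 22290] ((556.5792236328125, -119.0728759765625), (163.585693359375, 122.8561782836914), 70.95504760742188)
 panel [ 188  149  111   67 5135] ((555.4332275390625, -117.09410095214844), (104.27210998535156, 64.23519897460938), 71.94659423828125) 0.05800164589948567
[439. 184.] [ 396  135   90  100 8133] ((487.45025634765625, -292.3349914550781), (80.48214721679688, 100.00967407226562), 71.18804931640625)
t 2.2333 tip [ 0.5341 -0.1884  0.2222] tilt [-1.1e-03 -2.0e-04 -1.0e+00] twist -0.35 w 0.0005638665020731346 F [ 0.75 -0.57 -0.67]
-L [ 0.5348 -0.1842  0.085 ] cm [-0.06 -0.43 13.72]
+S [ 0.6072 -0.1328  0.085 ] cm [ 5.1  -7.66 13.71]
+L [ 0.5812 -0.0478  0.085 ] cm [ -0.15 -14.83  13.72]
-S [ 0.5088 -0.0992  0.085 ] cm [-5.3  -7.6  13.72]
```

View pics/wrist1.png

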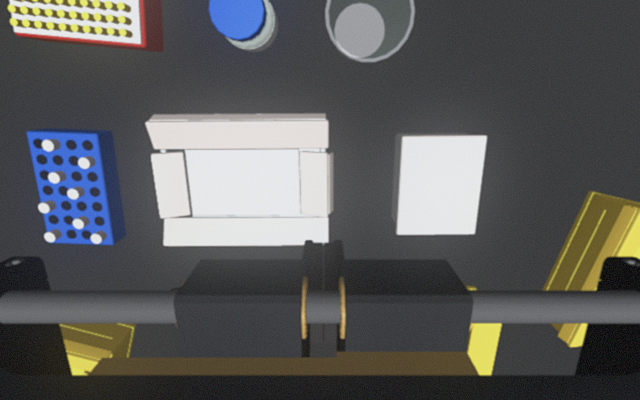

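The wrist view shows the box at (242,178) with all four rim sections up. The panel is at (243,182), and the fingertips show near (323,245).

```bash
echo '[0.5568,-0.1165,71.2]'>box.json
python3 -m pendant '[{"jaw":0,"linear":[0,-0.4,3],"twist":-0.3},{"jaw":0,"linear":[0,0,3],"twist":0},{"jaw":0,"linear":[0,0,3],"twist":0},{"jaw":0,"linear":[0,0,3],"twist":0},{"jaw":0,"linear":[0,0,2],"twist":0},{"jaw":0,"linear":[0,0,0],"twist":0},{"jaw":0,"linear":[0,0,0.4],"twist":0},{"jaw":0,"linear":[0,0,0.4],"twist":0},{"jaw":0,"linear":[0,0,0.4],"twist":0},{"jaw":0,"linear":[0,0,0.4],"twist":0}]'
python3 go.py
```

```text
time: 3.07
position: [0.5374, -0.1845, 0.0853]
tool_rot: [0.987, -0.163, 0.002, 0.001]
ft_force: [-1.9, -1.5, 7.3]
grip_width: 0.0001
grip_force: 2.8
t 3.0667 tip [ 0.5374 -0.1845  0.0683] tilt [ 0.003  -0.0028 -1.    ] twist 0.07 w 0.00012073573745805644 F [-1.92 -1.51  7.32]
-L [ 0.5336 -0.1847  0.085 ] cm [-0.35  0.14 -1.67]
+S [ 0.606  -0.1333  0.085 ] cm [ 4.85 -7.06 -1.66]
+L [ 0.58   -0.0483  0.085 ] cm [ -0.34 -14.26  -1.69]
-S [ 0.5076 -0.0997  0.085 ] cm [-5.55 -7.07 -1.7 ]
```

```bash
python3 -m pendant '[{"jaw":0,"linear":[0,0,0.2],"twist":0},{"jaw":0,"linear":[0,0,0.2],"twist":0},{"jaw":0,"linear":[0,0,0.2],"twist":0},{"jaw":0,"linear":[0,0,0.2],"twist":0},{"jaw":0,"linear":[0,0,0],"twist":0},{"jaw":0,"linear":[0,0,0],"twist":0}]'
python3 go.py
```

```text
time: 3.57
position: [0.5368, -0.1831, 0.0772]
tool_rot: [0.987, -0.163, 0.001, 0.0]
ft_force: [-2.4, 0.5, 12.3]
grip_width: 0.0008
grip_force: 5.9
t 3.5667 tip [ 0.5368 -0.1831  0.0602] tilt [ 1.1e-03 -7.0e-04 -1.0e+00] twist 0.08 w 0.0007719769577730541 F [-2.36  0.48 12.32]
-L [ 0.5336 -0.1847  0.085 ] cm [-0.25  0.25 -2.48]
+S [ 0.606  -0.1333  0.085 ] cm [ 4.96 -6.94 -2.47]
+L [ 0.58   -0.0483  0.085 ] cm [ -0.23 -14.15  -2.48]
-S [ 0.5076 -0.0997  0.085 ] cm [-5.44 -6.96 -2.48]
```

```bash
python3 -m pendant '[{"jaw":0,"linear":[0,0,-2],"twist":0},{"jaw":0,"linear":[0,0,-2],"twist":0},{"jaw":0,"linear":[1.7,-2.3,0],"twist":0},{"jaw":0,"linear":[1.6,-2.3,0],"twist":0},{"jaw":0,"linear":[1.6,-2.3,0],"twist":0},{"jaw":0,"linear":[0,0,0],"twist":0},{"jaw":0,"linear":[0,0,0],"twist":0},{"jaw":0,"linear":[0,0,0],"twist":0}]'
python3 go.py
```

```text
time: 4.23
position: [0.604, -0.133, 0.115]
tool_rot: [0.987, -0.162, -0.001, -0.0]
ft_force: [-0.1, -0.6, 0.0]
grip_width: 0.0005
grip_force: 0.0
t 4.2333 tip [ 0.604 -0.133  0.098] tilt [-2.e-03  6.e-04 -1.e+00] twist 0.1 w 0.0004901295508688184 F [-0.06 -0.63  0.01]
-L [ 0.5336 -0.1847  0.085 ] cm [-5.01  7.15  1.31]
+S [ 0.606  -0.1333  0.085 ] cm [ 0.2  -0.04  1.3 ]
+L [ 0.58   -0.0483  0.085 ] cm [-4.98 -7.25  1.31]
-S [ 0.5076 -0.0997  0.085 ] cm [-10.2   -0.06   1.32]
```

```bash
python3 -m pendant '[{"jaw":0,"linear":[0.2,0,1],"twist":0},{"jaw":0,"linear":[0,0,1],"twist":0},{"jaw":0,"linear":[0,0,0.3],"twist":0},{"jaw":0,"linear":[0,0,0.3],"twist":0},{"jaw":0,"linear":[0,0,0.2],"twist":0},{"jaw":0,"linear":[0,0,0.2],"twist":0},{"jaw":0,"linear":[0,0,0.2],"twist":0},{"jaw":0,"linear":[0,0,0.2],"twist":0},{"jaw":0,"linear":[0,0,0.2],"twist":0},{"jaw":0,"linear":[0,0,0.2],"twist":0},{"jaw":0,"linear":[0,0,0],"twist":0},{"jaw":0,"linear":[0,0,0],"twist":0}]'
python3 go.py
```

```text
time: 5.23
position: [0.6073, -0.1341, 0.0774]
tool_rot: [0.987, -0.163, 0.0, -0.0]
ft_force: [0.8, -0.1, 0.8]
grip_width: 0.0006
grip_force: 0.4
t 5.2333 tip [ 0.6073 -0.1341  0.0604] tilt [ 8.e-04 -1.e-04 -1.e+00] twist 0.05 w 0.0005775237709676466 F [ 0.75 -0.08  0.83]
-L [ 0.5336 -0.1847  0.085 ] cm [-5.35  7.15 -2.46]
+S [ 0.606  -0.1333  0.085 ] cm [-0.14 -0.04 -2.46]
+L [ 0.58   -0.0483  0.085 ] cm [-5.34 -7.25 -2.46]
-S [ 0.5076 -0.0997  0.085 ] cm [-10.54  -0.05  -2.46]
```

```bash
python3 -m pendant '[{"jaw":0,"linear":[0,0,0.15],"twist":0},{"jaw":0,"linear":[0,0,0],"twist":0}]'
python3 -m pendant '[{"jaw":0,"linear":[0,0,-2],"twist":0},{"jaw":0,"linear":[0,0,-2],"twist":0},{"jaw":0,"linear":[-1.8,-2.4,0],"twist":0},{"jaw":0,"linear":[-1.7,-2.4,0],"twist":0},{"jaw":0,"linear":[-1.7,-2.4,0],"twist":0},{"jaw":0,"linear":[0,0,0],"twist":0},{"jaw":0,"linear":[0,0,0],"twist":0},{"jaw":0,"linear":[0,0,0],"twist":0}]'
python3 go.py
```

```text
time: 5.4
position: [0.6073, -0.1341, 0.0773]
tool_rot: [0.987, -0.163, 0.001, 0.0]
ft_force: [-0.4, 0.4, 8.7]
grip_width: 0.0006
grip_force: 4.1
time: 6.07
position: [0.5812, -0.0494, 0.1159]
tool_rot: [0.987, -0.163, 0.0, 0.0]
ft_force: [-0.5, -0.3, 0.9]
grip_width: 0.0007
grip_force: 0.0
t 6.0667 tip [ 0.5812 -0.0494  0.0989] tilt [ 6.e-04 -4.e-04 -1.e+00] twist 0.09 w 0.0007467935888887957 F [-0.45 -0.33  0.9 ]
-L [ 0.5336 -0.1847  0.085 ] cm [-0.17 14.34  1.4 ]
+S [ 0.606  -0.1333  0.085 ] cm [5.04 7.15 1.4 ]
+L [ 0.58   -0.0483  0.085 ] cm [-0.15 -0.06  1.39]
-S [ 0.5076 -0.0997  0.085 ] cm [-5.36  7.13  1.39]
```

```bash
python3 -m pendant '[{"jaw":0,"linear":[-0.1,-0.1,1],"twist":0},{"jaw":0,"linear":[0,0,1.1],"twist":0},{"jaw":0,"linear":[0,0,0.3],"twist":0},{"jaw":0,"linear":[0,0,0.3],"twist":0},{"jaw":0,"linear":[0,0,0.2],"twist":0},{"jaw":0,"linear":[0,0,0.2],"twist":0},{"jaw":0,"linear":[0,0,0.2],"twist":0},{"jaw":0,"linear":[0,0,0.2],"twist":0},{"jaw":0,"linear":[0,0,0.2],"twist":0},{"jaw":0,"linear":[0,0,0.3],"twist":0},{"jaw":0,"linear":[0,0,0],"twist":0},{"jaw":0,"linear":[0,0,0],"twist":0}]'
python3 go.py
```

```text
time: 7.07
position: [0.5806, -0.0484, 0.0772]
tool_rot: [0.987, -0.163, 0.001, 0.0]
ft_force: [-2.7, 0.3, 9.4]
grip_width: 0.0003
grip_force: 4.7
t 7.0667 tip [ 0.5806 -0.0484  0.0602] tilt [ 1.2e-03 -7.0e-04 -1.0e+00] twist 0.06 w 0.0003062391905615908 F [-2.73  0.34  9.41]
-L [ 0.5336 -0.1847  0.085 ] cm [-0.07 14.42 -2.47]
+S [ 0.606  -0.1333  0.085 ] cm [ 5.14  7.22 -2.47]
+L [ 0.58   -0.0483  0.085 ] cm [-0.06  0.02 -2.48]
-S [ 0.5076 -0.0997  0.085 ] cm [-5.26  7.21 -2.48]
```

```bash
python3 -m pendant '[{"jaw":0,"linear":[0,0,-2],"twist":0},{"jaw":0,"linear":[0,0,-2],"twist":0},{"jaw":0,"linear":[-1.8,2.4,0],"twist":0},{"jaw":0,"linear":[-1.8,2.4,0],"twist":0},{"jaw":0,"linear":[-1.7,2.4,0],"twist":0},{"jaw":0,"linear":[0,0,0],"twist":0},{"jaw":0,"linear":[0,0,0],"twist":0},{"jaw":0,"linear":[0,0,0],"twist":0}]'
python3 go.py
```

```text
time: 7.73
position: [0.5077, -0.0996, 0.1161]
tool_rot: [0.987, -0.163, 0.001, 0.0]
ft_force: [-0.3, -0.5, 0.1]
grip_width: 0.0003
grip_force: 0.0
t 7.7333 tip [ 0.5077 -0.0996  0.0991] tilt [ 1.5e-03 -5.0e-04 -1.0e+00] twist 0.01 w 0.0002973828338071662 F [-0.29 -0.48  0.07]
-L [ 0.5336 -0.1847  0.085 ] cm [5.18 7.22 1.42]
+S [ 0.606  -0.1333  0.085 ] cm [10.39  0.02  1.42]
+L [ 0.58   -0.0483  0.085 ] cm [ 5.19 -7.18  1.42]
-S [ 0.5076 -0.0997  0.085 ] cm [-0.01  0.01  1.41]
```

```bash
python3 -m pendant '[{"jaw":0,"linear":[0,0,1],"twist":0},{"jaw":0,"linear":[0,0,1.1],"twist":0},{"jaw":0,"linear":[0,0,0.3],"twist":0},{"jaw":0,"linear":[0,0,0.3],"twist":0},{"jaw":0,"linear":[0,0,0.2],"twist":0},{"jaw":0,"linear":[0,0,0.2],"twist":0},{"jaw":0,"linear":[0,0,0.2],"twist":0},{"jaw":0,"linear":[0,0,0.2],"twist":0},{"jaw":0,"linear":[0,0,0.2],"twist":0},{"jaw":0,"linear":[0,0,0.3],"twist":0},{"jaw":0,"linear":[0,0,0],"twist":0},{"jaw":0,"linear":[0,0,0],"twist":0}]'
python3 go.py | head -1
python3 -m pendant '[{"jaw":0,"linear":[0,0,-2],"twist":0},{"jaw":0,"linear":[0,0,-3],"twist":0},{"jaw":0,"linear":[0,0,-3],"twist":0},{"jaw":0,"linear":[0,0,-3],"twist":0},{"jaw":0,"linear":[-2,0,-3],"twist":0},{"jaw":0,"linear":[-2,0,0],"twist":0},{"jaw":0,"linear":[0,0,0],"twist":0},{"jaw":0,"linear":[0,0,0],"twist":0},{"jaw":0,"linear":[0,0,0],"twist":0}]'
python3 - <<'E'
from m import *
im=[]
c=cams.camera("wrist")
s=cams.camera("scene")
P=cloud(c); b=np.array([.5568,-.1165]); a=np.radians(71.2); L=np.array([np.cos(a),np.sin(a)]); S=np.array([L[1],-L[0]])
for n,cc in(("w",c),("s",s)):
    P,m=box(cc); d=P[...,:2]-b; l=d@L; q=d@S
    for nm,o,t in(("-L",-l,q),("+L",l,q),("-S",-q,l),("+S",q,l)):
        h=52 if "L" in nm else 32
        r=[np.median(P[...,2][(m>0)&(abs(o*1000-h-k)<2)&(abs(t)<.02)]).round(4) for k in(6,14,23)]
        print(n,nm,r)
    k=(m>0)&(abs(l)<.1)&(abs(q)<.08); print(cv2.minAreaRect((P[k][:,:2]*1000).astype(np.float32)))
v=s["color"][130:290,180:430]
cv2.imwrite("pics/end.png",np.vstack([c["color"][:,:],cv2.resize(v,(640,410))])[::,:][:800]); cv2.imwrite("pics/e2.png",cv2.resize(np.hstack([cv2.resize(c["color"],(400,250)),cv2.resize(v,(391,250))]),None,fx=1,fy=1))
E
```

```text
time: 8.73
position: [0.5075, -0.0993, 0.0773]
tool_rot: [0.987, -0.163, 0.001, 0.0]
ft_force: [-1.5, 0.9, 10.1]
grip_width: 0.0006
grip_force: 5.4
t 8.7333 tip [ 0.5076 -0.0993  0.0603] tilt [ 1.8e-03 -6.0e-04 -1.0e+00] twist 0.06 w 0.0005696468803595814 F [-1.45  0.89 10.08]
time: 9.48
position: [0.4697, -0.0867, 0.2156]
tool_rot: [0.987, -0.163, 0.0, 0.0]
ft_force: [-0.9, -0.4, -0.5]
grip_width: 0.0003
grip_force: 0.0
w -L [np.float64(0.0616), np.float64(0.0616), np.float64(0.0615)]
w +L [np.float64(0.0615), np.float64(0.0615), np.float64(0.0614)]
w -S [np.float64(0.0616), np.float64(0.0615), np.float64(0.0615)]
w +S [np.float64(0.0616), np.float64(0.0615), np.float64(0.0602)]
((552.7503662109375, -116.02355194091797), (159.10348510742188, 114.41716766357422), 71.33733367919922)
s -L [np.float64(0.0598), np.float64(0.0599), np.float64(0.0595)]
s +L [np.float64(0.0596), np.float64(0.0595), np.float64(0.0594)]
s -S [np.float64(0.06), np.float64(0.0598), np.float64(0.06)]
s +S [np.float64(0.059), np.float64(0.0593), np.float64(0.0598)]
((556.4925537109375, -115.01176452636719), (160.2717742919922, 122.1694107055664), 71.41144561767578)
```

View pics/e2.png

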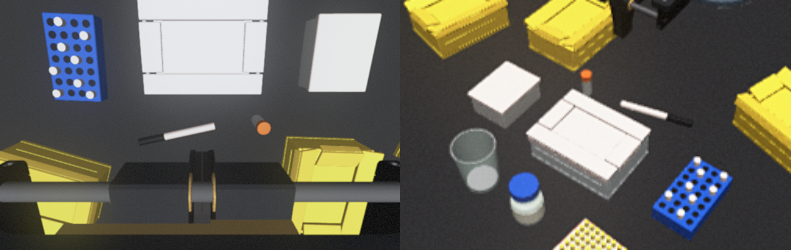

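The view shows all four sections level (box at (200,45) left, (588,140) right), the box unmoved and the other things undisturbed.

```bash
python3 -c "
from rig import robot
print(robot.hand_in())"
```

```text
the job is handed in; nothing more can be done
None
```

I pressed all four rim sections shut and handed the job in: two camera views put every section level at about 60 mm, the box hadn't measurably moved, the other things on the bench looked undisturbed in the last pictures, and it took under 10 s of the 42 s allowed; no verdict came back from the hand-in.

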